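# Load the model house's battery tube and hold its bayonet cap on

## Task

Load the model house's lamp battery: drop the two loose cells, one after the other and nub up as they stand, into the upright tube on its baseboard, then fit the bayonet cap, push it down against the spring and twist it a quarter turn clockwise (seen from above) to the stop, against its return spring. Finish still gripping the cap and holding it there, pushed in and fully turned; do not let go at the end. Leave everything else on the bench where it is.

Things in the scene. Friction and masses are not known exactly. Their poses are not given: they have to be found in the camera images.
- model: Model house (white walls, dark roof) and an upright grey battery tube (metal top), fixed to one wooden baseboard 200 x 380 x 12 mm that cannot move; yaw within 0.3 rad of the world's. Origin: on the table under the tube's axis. Tube: 52 mm outside, rim 137 mm above the table. The house stands at +y: its eaves are 130 mm from the tube's axis, ridge 160 mm, chimney top 190 mm above the table.
- tube_mouth (a point): Centre of the tube's mouth, at rim height; axes as the model's. The mouth is a keyhole: round hole 28.4 mm wide plus two opposite notches along the x axis (at +x and -x), 10 mm wide, reaching 21 mm from the axis. This roof is 6 mm thick; beneath it the lugs can turn clockwise (from above) 90 degrees to a stop. Below is a round bore 29 mm wide.
- contact (a joint): Spring contact at the bottom of the tube, how far it is pushed down, m. At 0 (empty) its top is 106 mm below the rim. Spring 600 N/m, end at 0.018. Two cells alone press it about 0.002, so the upper cell's top is 8 mm below the rim; with the cap in it reads 0.011 to 0.014 (7 to 8.5 N).
- switch (a joint): Spring-return switch ring inside the mouth, pushed round by the cap's lugs: rad, 0 at rest, grows as the cap turns clockwise from above, about 1.38 with the cap at its stop after a quarter turn. Spring 0.15 N m per rad (0.2 N m at the stop); the lugs meet it after about 10 degrees. Let go, the cap is turned part of the way back.
- cell_a: Loose cylindrical cell, 26 mm diameter, 50 mm tall, about 65 g, grey with a copper band near the nub end, standing on the table nub up. Origin: centre of its underside, z up. The two cells are alike and may go in either order.
- cell_b: The other cell, the same as cell_a.
- cap: Loose bayonet cap, black with a bare metal grip wing, about 60 g, 52 mm tall, standing plug down. Origin: centre of the plug's underside, z up. Plug 25 mm diameter, z 0 to 20 mm; flange 48 mm diameter, z 20 to 24 mm; wing above. Same after half a turn. Origin 20 mm below the rim: flange on the rim. The lugs turn freely under the mouth's roof from 17 to 20 mm; once turned, springs lift it to 17 mm.
- cap_lugs (a point): On the cap's axis 8 mm above its underside: centre of the cross bar whose ends are the two lugs, 40 mm tip to tip along the cap's x axis, 6 mm wide, 6 mm tall (z 5 to 11 mm of the cap). They enter the mouth's notches.
- cap_grip (a point): On the cap's axis 40 mm above its underside: middle of the upright flat grip wing, 44 mm long along the cap's x axis, 12 mm thick along its y, z 24 to 52 mm of the cap. Grip it across its 12 mm.
- paint_pot: Small glass paint jar, 44 mm diameter, 50 mm tall; a bystander, to be left alone. Origin: centre of its underside.
- glue: Glue bottle, 42 mm diameter, 120 mm tall; a bystander, to be left alone. Origin: centre of its underside.
- chimney: Loose white model chimney, 42 mm square, 68 mm tall; a bystander, to be left alone. Origin: centre of its underside.
- screwdriver: Short screwdriver, black handle, 140 mm long, 26 mm high, lying along its x axis; a bystander, to be left alone. Origin: centre of its underside.
- offcut: Wood offcut 30 x 70 x 18 mm; a bystander, to be left alone. Origin: centre of its underside.
- sanding: Cork sanding block 60 x 100 x 30 mm; a bystander, to be left alone. Origin: centre of its underside.
- tape: Roll of paper tape lying flat, 60 mm diameter, 18 mm tall; a bystander, to be left alone. Origin: centre of its underside.
Not all that is in view belongs to the job. Leave any yellow look-alike of the cap alone.

How it is judged:
By the outcome, as a careful person would: the job done as asked, in the order asked, and still so for the second after the job is handed in, while the arm keeps its last pose, push and grip.
It also fails if it takes over 72 s, if anything falls off the work surface, if the arm or the gripper's body presses on something with over 40 N, if the wrist force passes 120 N, or if a joint passes its speed limit or range.

## Robot

A 6-joint arm with a two-finger parallel gripper is mounted at the origin on the work surface. World frame = base frame: x ahead of the robot, y to its left, z up, the work surface at z = 0. Lengths are in mm, angles in rad, forces in N, time in s.
With the tool pointing down it reaches from about 275 to 1000 mm from the base axis. Payload 8.4 kg.
Tool frame: the origin (TCP) lies at the very end of the fingers, on their centre line; the grasp point (between the pads) lies 19 mm behind it; x points along the fingers, y is the direction in which the jaws open and shut, and the axes are right-handed (so a half turn about x gives the same grasp; the last joint's range is limited). The gripper opens to 85 mm and grips with 20 to 120 N. Pads are 22 mm wide; open, the fingers measure 114 mm over their backs; the gripper's body (76 mm by 85 mm) begins 54 mm behind the grasp point. The pads swing forward as they close: fully open they stand 13 mm farther back than shut.
Start: joints at [1.279, 0.353, 1.633, -0, 1.155, -0.002], TCP at [178.599, 598.941, 195.981] pointing down, gripper open.
Joint ranges: [-2.63, 2.63], [-0.92, 2.1], [0.06, 2.66], [-1.3, 4.44], [0, 2.69], [-3.02, 3.02]. Speed limits (rad/s): [2.22, 2.22, 2.79, 3.14, 3.14, 3.14].

## Interface

Orientations are given as [roll, pitch, yaw] about the fixed x, y, z axes, in that order (R = Rz(yaw) Ry(pitch) Rx(roll)).
In Python, from rig import r, grab_frame, camera_params, sign_off gives the robot as it stands.
- The arm moves only by the tool drive_tool, never from a script. Its argument "rows" is one flat list of numbers, 7 for each row, row after row: the shift along the tool's x, y, z in mm, then the turn, a rotation vector about the tool's x, y, z in degrees, then the opening in per cent of the stroke, from 0 (shut) to 100 (fully open). In form: [x, y, z, rx, ry, rz, fingers, x, y, z, rx, ry, rz, fingers, ...]. A call has 1 to 10 rows; each row is the pose to reach, as a shift and turn from the pose measured when the call began, along the tool's axes at that moment; what a row does not reach only later rows make up. A row lasts 1/8 s, in which the tool goes at most 62.5 mm and 10.7 degrees, less where a joint would pass 70% of its speed; a pose out of reach is approached as far as the arm can. A call with a gripper value outside its range is refused whole. The fingers move at their own pace and stop on an object; "newtons" is the grip in N (left out, the last holds). Time passes only in rows, so rows that repeat a pose let the fingers close. It gives the time, the measured TCP pose, the force and the opening at its end, in the units of the state.
- r.sense(): the state, without advancing time (a new reading comes with each control period).
- grab_frame(name): name is "scene" or "top" or "wrist"; returns the picture (420x560x3 uint8, red, green, blue); there is no depth.
- camera_params(name): a dict with "vertical_fov" (degrees; the focal length in pixels is half the picture's height over the tangent of half this angle, whatever the lens; pixels are square), "cx", "cy" (the principal point, pixels), "pose" (4x4, takes a point from camera to world coordinates); the wrist camera has in their place "tool_from_camera" (4x4, takes a point from camera to tool coordinates, whose origin is the TCP and whose axes are the tool frame's). Camera axes: x right, y down, z forward; pixel columns grow to the right and rows downward; lengths in mm; the calibration is good to about 2 mm. A picture is of the moment at which its call begins: read the wrist's pose just before it. camera_params takes no time and is no camera call.
- sign_off(): hands the job in, once; it reports no verdict.
The state is a dict: "clock": time; "qpos": joint angles; "qvel": joint speeds; "joint_efforts": joint torques, N m; "eef_pos": TCP position; "tcp_rot": TCP orientation; "contact_force": force on the tool from outside, world axes, zero at the start; "wrist_torque": the same for the moment, N m; "opening": opening from 0.0 (shut) to 1.0 (fully open).
Only numpy, scipy, OpenCV 4.12 (cv2) and the standard library are available. Lean on these libraries where they do the work, as an engineer would, in place of code of your own. Each camera call takes 0.05 s, during which the arm holds its last target.

## Working session

There is one attempt and no reset: what is moved stays moved. The work goes in short steps, Python scripts to look and compute and a tool call to move; the robot and the scene stay as the last step left them, time stands still between calls to the robot, and variables do not carry over. Pictures are saved under pics/ and viewed, and the job is handed in when it is done.

Besides the shell and the picture viewer there is one more tool, called by a JSON object that holds its "op" and its "data", one argument or row to a line. drive_tool: Moves the arm, as the interface text tells. Its arguments: {"type":"object","properties":{"rows":{"type":"array","items":{"type":"number"}},"newtons":{"type":"number"}},"required":["rows"]}

```bash
ls; mkdir -p pics; python3 - <<'E'
from rig import r,grab_frame,camera_params
import cv2
print(r.sense())
for n in ["scene","top","wrist"]:
    print(n,camera_params(n))
    cv2.imwrite(f"pics/{n}0.png",grab_frame(n)[:,:,::-1])
E
```

```text
pics
{'clock': 0.0, 'qpos': array([ 1.27857385e+00,  3.53648776e-01,  1.63414238e+00,  1.94729003e-05,
        1.15519473e+00, -2.37916650e-03]), 'qvel': array([-0.00029502,  0.00101309,  0.00097326,  0.00103134, -0.00030455,
        0.00121659]), 'joint_efforts': array([-2.92674777e-03, -6.05267715e+01, -3.42070878e+01, -9.54729126e-05,
        9.48868110e-03,  2.79699054e-05]), 'eef_pos': array([178.45511303, 598.42996761, 195.25779638]), 'tcp_rot': array([-1.58595399,  1.56940299, -1.87580517]), 'contact_force': array([ 0.35231806, -0.00889894, -0.10247328]), 'wrist_torque': array([ 0.05579966, -0.02344749,  0.01174701]), 'opening': 1.0017880160869008}
scene {'vertical_fov': 43.75235180267132, 'cx': 283.8716820138269, 'cy': 203.69763577856645, 'pose': array([[ 8.69960985e-01,  3.67405847e-01, -3.28908542e-01,
         8.82833661e+02],
       [ 4.92938286e-01, -6.66069580e-01,  5.59788496e-01,
        -7.35310927e+02],
       [-1.34064083e-02, -6.49125764e-01, -7.60562956e-01,
         9.15113927e+02],
       [ 0.00000000e+00,  0.00000000e+00,  0.00000000e+00,
         1.00000000e+
[... 204 characters left out ...]
9802410e-01, -1.70735721e-02,  1.01800722e-02,
        -1.64890483e+02],
       [-6.63061699e-03, -1.96348674e-01, -9.80511720e-01,
         1.03516136e+03],
       [ 0.00000000e+00,  0.00000000e+00,  0.00000000e+00,
         1.00000000e+00]])}
wrist {'vertical_fov': 63.556289170265345, 'cx': 277.6814527987899, 'cy': 210.81400972811053, 'tool_from_camera': array([[ 8.65309293e-04, -3.00346489e-01,  9.53829774e-01,
        -1.78501338e+02],
       [ 9.99999625e-01,  2.44350683e-04, -8.30252022e-04,
         3.13912649e-01],
       [ 1.62943230e-05,  9.53830135e-01,  3.00346588e-01,
        -7.62948634e+01],
       [ 0.00000000e+00,  0.00000000e+00,  0.00000000e+00,
         1.00000000e+00]])}
```

View pics/scene0.png

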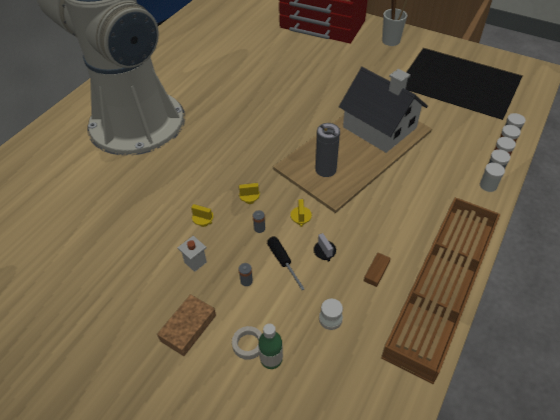

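View pics/top0.png

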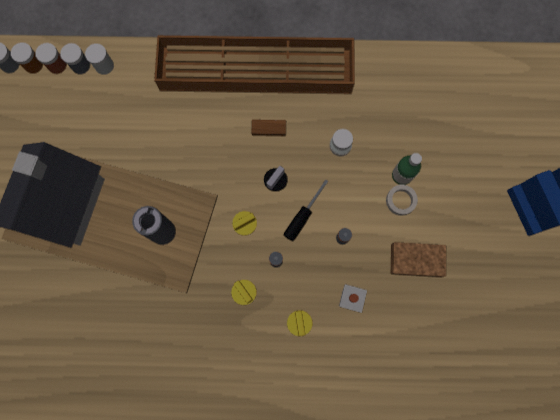

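View pics/wrist0.png

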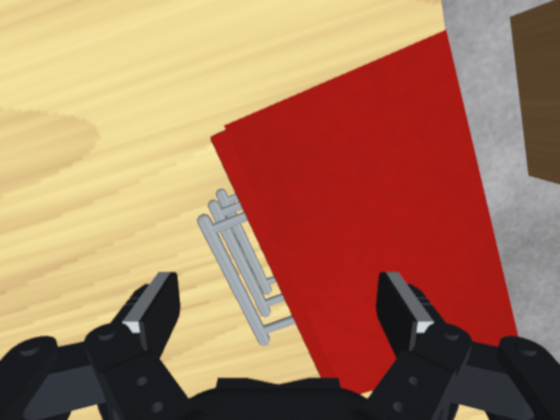

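The scene view shows the tube at (327,135), cells at (259,222) and (246,274), and the black cap with a metal wing at (325,247). In the top view these are: tube mouth (148,218), cells (276,259) and (344,236), cap (276,180). Candidates for the cap in the top view are the black one at (276,180) and three yellow ones at (245,223), (244,292) and (300,323). The black one with the bare metal wing fits the description. I'll confirm it in an enlarged crop.

```bash
cat > h.py <<'E'
import numpy as np,cv2
from rig import r,grab_frame,camera_params
from scipy.spatial.transform import Rotation as R
def cam(n,st=None):
    c=camera_params(n); f=210/np.tan(np.radians(c['vertical_fov'])/2)
    if n=='wrist':
        T=np.eye(4);T[:3,:3]=R.from_euler('xyz',st['tcp_rot']).as_matrix();T[:3,3]=st['eef_pos'];P=T@c['tool_from_camera']
    else: P=c['pose']
    return f,c['cx'],c['cy'],P
def ray(C,u,v,z):
    f,cx,cy,P=C
    d=P[:3,:3]@np.array([(u-cx)/f,(v-cy)/f,1]);o=P[:3,3]
    return o+d*(z-o[2])/d[2]
def proj(C,p):
    f,cx,cy,P=C
    q=P[:3,:3].T@(np.array(p)-P[:3,3]);return cx+f*q[0]/q[2],cy+f*q[1]/q[2]
def tri(C1,a,C2,b):
    A=[];B=[]
    for (f,cx,cy,P),(u,v) in ((C1,a),(C2,b)):
        d=P[:3,:3]@np.array([(u-cx)/f,(v-cy)/f,1]);d/=np.linalg.norm(d);M=np.eye(3)-np.outer(d,d)
        A.append(M);B.append(M@P[:3,3])
    return np.linalg.lstsq(np.vstack(A),np.hstack(B),rcond=None)[0]
E
python3 - <<'E'
import cv2,numpy as np
t=cv2.imread('pics/top0.png');s=cv2.imread('pics/scene0.png')
def crop(im,u,v,h=32,k=6): return cv2.resize(im[v-h:v+h,u-h:u+h],None,fx=k,fy=k,interpolation=cv2.INTER_NEAREST)[:380,:380]
a=np.hstack([crop(t,148,222),crop(t,276,180)]);cv2.imwrite('pics/c1.png',a)
a=np.hstack([crop(t,276,255),crop(t,344,236)]);cv2.imwrite('pics/c2.png',a)
a=np.hstack([crop(s,327,140),crop(s,325,247)]);cv2.imwrite('pics/c3.png',a)
E
```

```text
(no output)
```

View pics/c1.png

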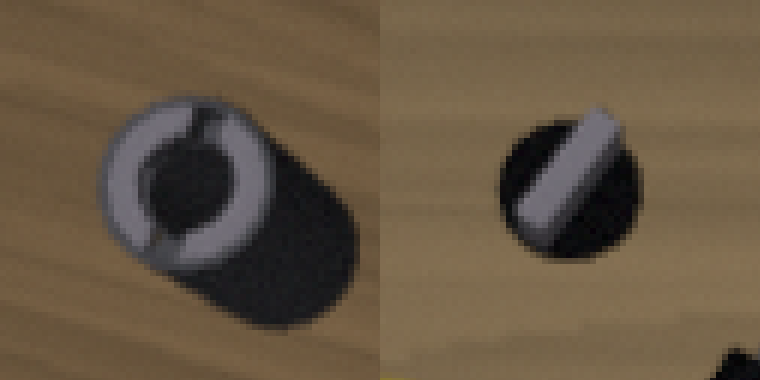

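View pics/c2.png

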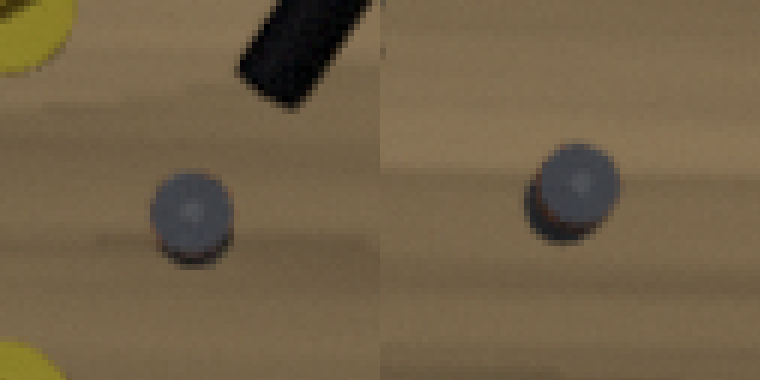

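View pics/c3.png

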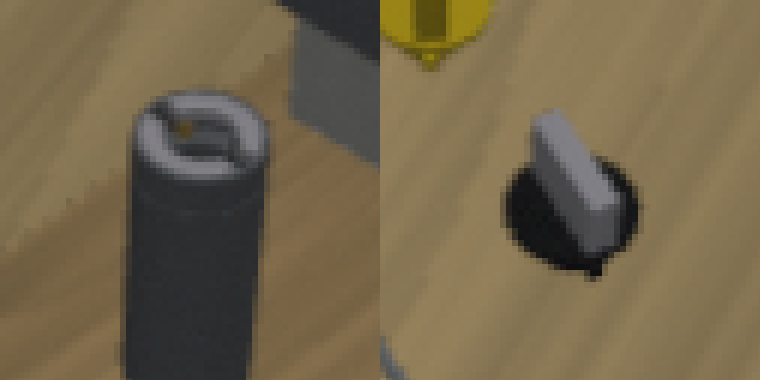

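The crops confirm the black cap with a bare metal wing, the keyhole with notches near crop (208,112) and (163,247), and two cells standing nub up. Next I measure them.

```bash
cat > m.py <<'E'
from h import *
t=cv2.imread('pics/top0.png');s=cv2.imread('pics/scene0.png')
Ct=cam('top');Cs=cam('scene')
def comp(im,box,fn,n):
    u0,v0,u1,v1=box;c=im[v0:v1,u0:u1].astype(int)
    m=fn(c[...,0],c[...,1],c[...,2]).astype(np.uint8)
    k,l,st,ce=cv2.connectedComponentsWithStats(m)
    i=1+np.argmax(st[1:,4]);mm=(l==i).astype(np.uint8)
    cnt=max(cv2.findContours(mm,0,1)[0],key=len)
    return cnt+np.array([u0,v0]),st[i,4],mm
# cell tops: greyish (b>=r) vs wood; 
for nm,b in (('A',(262,245,290,275)),('B',(330,222,358,250))):
    cnt,a,mm=comp(t,b,lambda B,G,Rr:(B>65)&(Rr-B<8),nm)
    e=cv2.fitEllipse(cnt);print(nm,a,e,ray(Ct,*e[0],50).round(1))
cnt,a,mm=comp(t,(125,200,180,250),lambda B,G,Rr:(B>70)&(Rr-B<12),'tube')
e=cv2.fitEllipse(cv2.convexHull(cnt));print('tube',a,e,ray(Ct,*e[0],137).round(1))
cnt2,a,mm=comp(s,(310,115,345,160),lambda B,G,Rr:(B>85)&(Rr-B<12),'tube')
e2=cv2.fitEllipse(cv2.convexHull(cnt2));print('tubeS',a,e2,ray(Cs,*e2[0],137).round(1),tri(Ct,e[0],Cs,e2[0]).round(1))
# cap: flange+wing
cnt,a,mm=comp(t,(258,160,296,200),lambda B,G,Rr:(B>85)&(Rr-B<12),'wing')
q=cv2.minAreaRect(cnt);p=cv2.boxPoints(q);print('wing',a,q)
mid=ray(Ct,*q[0],52);print(mid.round(1),[ray(Ct,*x,52).round(1) for x in p])
fl=((t[160:200,258:296].max(2)<45)).astype(np.uint8)
c=max(cv2.findContours(fl,0,1)[0],key=len)+np.array([258,160]);e=cv2.fitEllipse(cv2.convexHull(c));print('flange',e,ray(Ct,*e[0],24).round(1))
print(ray(Ct,208/6+116,112/6+190,137),ray(Ct,163/6+116,247/6+190,137))
E
python3 m.py
```

```text
A 126 ((275.4431457519531, 257.8167419433594), (11.703789710998535, 11.950532913208008), 8.761771202087402) [ 475.7 -151.    50. ]
B 120 ((344.799560546875, 234.1025848388672), (11.327861785888672, 11.84414005279541), 113.07662963867188) [ 522.5 -280.    50. ]
tube 192 ((150.13967895507812, 222.2497100830078), (18.10794448852539, 27.859304428100586), 32.530311584472656) [523.5  64.4 137. ]
tubeS 81 ((331.21405029296875, 128.14491271972656), (9.259577751159668, 18.145700454711914), 115.2781753540039) [529.6  80.8 137. ] [528.1  67.5 143.6]
wing 128 ((274.79998779296875, 175.60000610351562), (5.600000381469727, 22.000003814697266), 36.869895935058594)
[ 633.  -146.7   52. ] [array([ 618.7, -130.1,   52. ]), array([ 653.9, -154.6,   52. ]), array([ 647.4, -163.4,   52. ]), array([ 612.2, -138.8,   52. ])]
flange ((274.9610900878906, 179.4689483642578), (21.692346572875977, 23.026464462280273), 95.16838836669922) [ 632.7 -146.7   24. ]
[547.31398175  65.02789527 137.        ] [507.7726938   75.30259451 137.        ]
```

```bash
python3 - <<'E'
from h import *
s=r.sense();M=R.from_euler('xyz',s['tcp_rot']).as_matrix();print(M.round(3));print(M.T@(np.array([476,-151,196])-s['eef_pos']))
print(np.degrees(np.arctan2(M[1,1],M[0,1])),np.degrees(s['qpos'][0]))
# tube refine: all ring pixels
t=cv2.imread('pics/top0.png').astype(int)
c=t[203:240,128:170];m=((c[...,0]>62)&(c[...,2]-c[...,0]<14)).astype(np.uint8)
pts=np.argwhere(m)[:,::-1]+[128,203]
h=cv2.convexHull(pts.astype(np.int32));e=cv2.fitEllipse(h);print(e,ray(cam('top'),*e[0],137))
E
```

```text
[[-0.     0.286  0.958]
 [-0.001  0.958 -0.286]
 [-1.    -0.001  0.   ]]
[ 1.24424180e-01 -6.33281592e+02  4.99295093e+02]
73.39792201363203 73.25999271530604
((146.45729064941406, 220.0564422607422), (27.851882934570312, 29.342092514038086), 44.89505386352539) [527.202519    70.96190711 137.        ]
```

{"op": "drive_tool", "data": {
  "rows": [0,-633,499,0,0,0,65,0,-633,499,0,0,0,65,0,-633,499,0,0,0,65,0,-633,499,0,0,0,65,0,-633,499,0,0,0,65,0,-633,499,0,0,0,65,0,-633,499,0,0,0,65,0,-633,499,0,0,0,65,0,-633,499,0,0,0,65,0,-633,499,0,0,0,65],
  "newtons": 40
}}

```text
clock: 1.4
eef_pos: [409.4, 15.9, 196.3]
tcp_rot: [-0.674, 1.57, -0.964]
contact_force: [1.2, 0.8, -0.1]
opening: 0.649
```

{"op": "drive_tool", "data": {
  "rows": [0,-141,112,0,0,0,65,20,-141,112,0,0,0,65,40,-141,112,0,0,0,65,60,-141,112,0,0,0,65,60,-141,112,0,0,0,65,60,-141,112,0,0,0,65]
}}

```text
clock: 2.15
eef_pos: [476.5, -150.9, 137.1]
tcp_rot: [-0.528, 1.57, -0.818]
contact_force: [-0.8, -0.1, 0.2]
opening: 0.654
```

```bash
cat >> h.py <<'E'
def snap(tag):
    st=r.sense();im=grab_frame('wrist')[:,:,::-1].copy();cv2.imwrite(f'pics/{tag}.png',im)
    M=R.from_euler('xyz',st['tcp_rot']).as_matrix()
    print('t',st['clock'],st['eef_pos'].round(1),'yaw',np.degrees(np.arctan2(M[1,1],M[0,1])).round(2),'down',M[:,0].round(4),'F',st['contact_force'].round(1),'open',round(st['opening'],3))
    return st,im,M,cam('wrist',st)
E
python3 - <<'E'
from h import *
st,im,M,C=snap('w1')
print(proj(C,[475.7,-151,50]))
E
```

```text
t 2.15 [ 476.5 -150.9  137.1] yaw 73.42 down [ 8.e-04 -8.e-04 -1.e+00] F [-0.8 -0.1  0.2] open 0.654
(np.float64(277.19576713475726), np.float64(201.2479230814476))
```

View pics/w1.png

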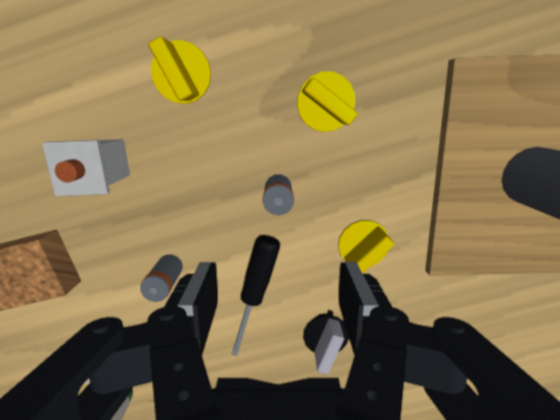

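Wrist view: the cell's top is at (278,201), and I predicted (277,201). The wrist and top cameras agree, so I go down and grip.

{"op": "drive_tool", "data": {
  "rows": [60,0,0,0,0,0,65,100,0,0,0,0,0,65,111,0,0,0,0,0,65,111,0,0,0,0,0,65,111,0,0,0,0,0,20,111,0,0,0,0,0,20,111,0,0,0,0,0,20,111,0,0,0,0,0,20]
}}

```text
clock: 3.2
eef_pos: [477.2, -151.0, 26.8]
tcp_rot: [-0.239, 1.568, -0.528]
contact_force: [-0.5, -0.1, -0.4]
opening: 0.199
```

```bash
python3 - <<'E'
from h import *
st,im,M,C=snap('w2')
E
```

```text
t 3.2 [ 477.2 -151.    26.8] yaw 73.44 down [ 0.0022 -0.0013 -1.    ] F [-0.5 -0.1 -0.4] open 0.199
```

View pics/w2.png

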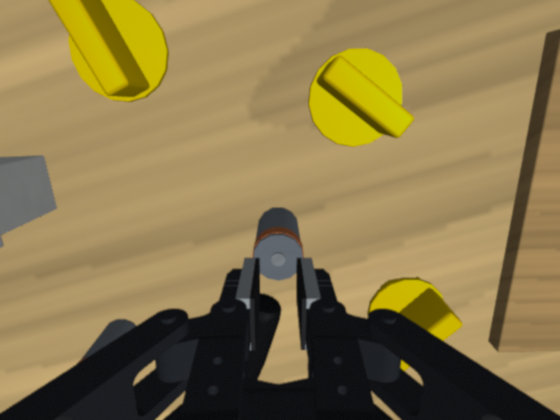

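```bash
python3 - <<'E'
from h import *
st=r.sense();C=cam('wrist',st);p=st['eef_pos']
print(proj(C,p),proj(C,p+[0,0,19]),proj(C,[475.7,-151,50]))
print(ray(C,278,261,50))
for n in("top","scene"):
  im=grab_frame(n)[:,:,::-1]
  c=im[190:330,200:370] if n=="top" else im[150:290,180:350]
  cv2.imwrite(f"pics/{n}1.png",cv2.resize(c,None,fx=4,fy=4,interpolation=2))
E
```

```text
(np.float64(277.4033138206226), np.float64(244.43421485233284)) (np.float64(277.32056589637784), np.float64(259.0428499375742)) (np.float64(276.4637275716016), np.float64(260.2847505369441))
[ 476.29948246 -150.37199012   50.        ]
```

View pics/scene1.png

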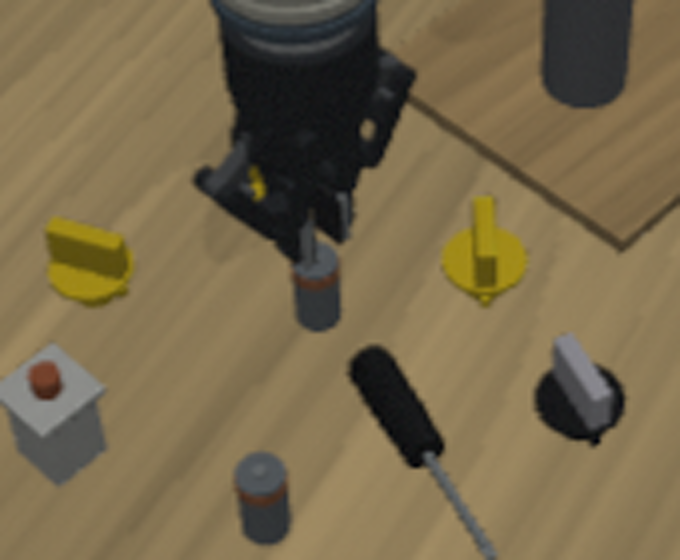

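View pics/top1.png

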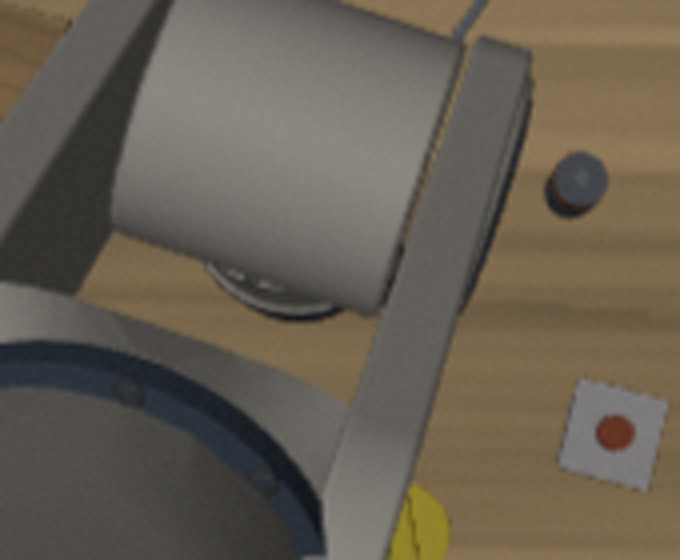

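```bash
python3 - <<'E'
from h import *
Cs=cam('scene');st=r.sense();p=st['eef_pos'];M=R.from_euler('xyz',st['tcp_rot']).as_matrix()
for s in(-1,1):
  for x in(0,-20,-30,-40,-60): 
    q=p+M@np.array([x,s*8.5,0]);u,v=proj(Cs,q);print(s,x,round((u-180)*4),round((v-150)*4))
u,v=proj(Cs,[475.7,-151,50]);print((u-180)*4,(v-150)*4)
im=cv2.imread('pics/w2.png');cv2.imwrite('pics/w2c.png',cv2.resize(im[190:330,190:370],None,fx=4,fy=4,interpolation=2))
E
```

```text
-1 0 306 294
-1 -20 304 271
-1 -30 303 259
-1 -40 302 247
-1 -60 300 223
1 0 329 277
1 -20 328 254
1 -30 327 242
1 -40 326 230
1 -60 324 205
313.4733412961948 257.4047303151149
```

View pics/w2c.png

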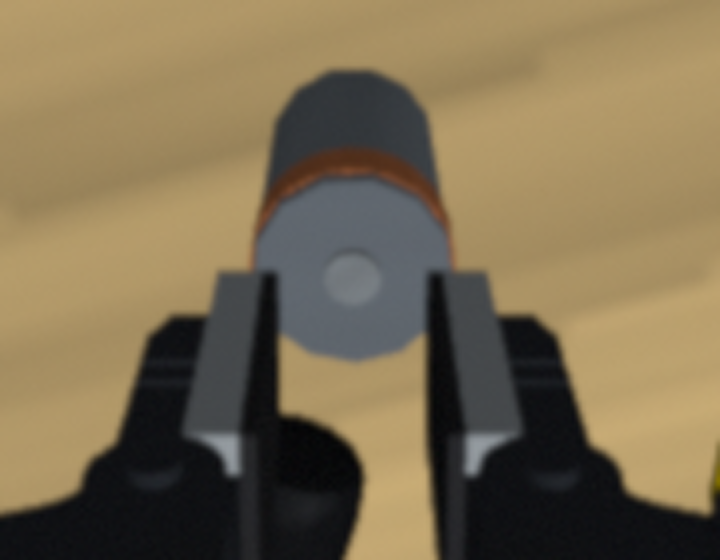

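The pads shut above the cell's top: the wrist crop shows them overlapping the top face, and the opening went below 26 mm. In the picture the fingertips are about 35 mm short of the reported TCP. I'll open, go down a bit and check again.

{"op": "drive_tool", "data": {
  "rows": [0,0,0,0,0,0,65,0,0,0,0,0,0,65,10,0,0,0,0,0,65,20,0,0,0,0,0,65,20,0,0,0,0,0,65,20,0,0,0,0,0,65]
}}

```text
clock: 4.1
eef_pos: [477.0, -150.9, 6.3]
tcp_rot: [-0.388, 1.569, -0.677]
contact_force: [-0.2, -0.6, -0.4]
opening: 0.648
```

```bash
python3 - <<'E'
from h import *
st,im,M,C=snap('w3')
g=grab_frame('scene')[:,:,::-1][150:290,180:350]
cv2.imwrite('pics/w3c.png',np.hstack([cv2.resize(im[190:330,190:370],(400,311),interpolation=2),cv2.resize(g,(378,311),interpolation=2)]))
E
```

```text
t 4.1 [ 477.  -150.9    6.3] yaw 73.44 down [ 0.0012 -0.001  -1.    ] F [-0.2 -0.6 -0.4] open 0.648
```

View pics/w3c.png

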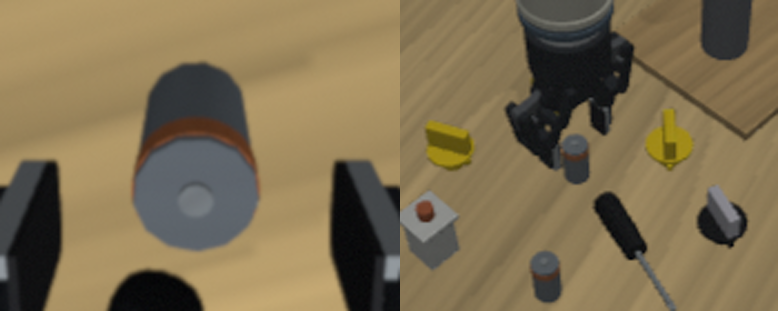

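```bash
python3 - <<'E'
from h import *
Cs=cam('scene');st=r.sense();p=st['eef_pos'];M=R.from_euler('xyz',st['tcp_rot']).as_matrix()
for z in(-11,0,11):
  for x in(0,-20,-30,-40,-50): 
    q=p+M@np.array([x,-27.5,z]);u,v=proj(Cs,q);print(z,x,round(u,1),round(v,1))
g=grab_frame('scene')[:,:,::-1]
cv2.imwrite('pics/s3c.png',cv2.resize(g[180:260,210:310],None,fx=7,fy=7,interpolation=2))
E
```

```text
-11 0 247.3 231.2
-11 -20 246.7 225.6
-11 -30 246.3 222.7
-11 -40 246.0 219.8
-11 -50 245.7 216.8
0 0 250.6 234.1
0 -20 250.0 228.5
0 -30 249.7 225.6
0 -40 249.4 222.7
0 -50 249.1 219.7
11 0 254.0 237.0
11 -20 253.4 231.3
11 -30 253.2 228.5
11 -40 252.9 225.6
11 -50 252.6 222.6
```

View pics/s3c.png

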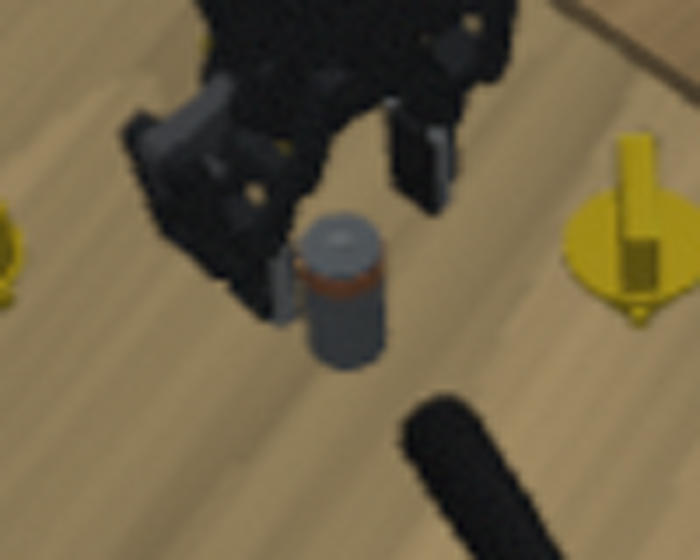

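The two views agree: the fingertips are really about 36 mm behind the reported TCP (scene tip at (250,226)). That puts them near z = 44 now. I'll go down 20 mm more and grip.

{"op": "drive_tool", "data": {
  "rows": [10,0,0,0,0,0,65,20,0,0,0,0,0,65,20,0,0,0,0,0,65,20,0,0,0,0,0,20,20,0,0,0,0,0,20,20,0,0,0,0,0,20,20,0,0,0,0,0,20]
}}

```text
clock: 5.12
eef_pos: [477.5, -151.1, -13.1]
tcp_rot: [-0.21, 1.568, -0.499]
contact_force: [0.2, 0.7, 2.1]
opening: 0.289
```

```bash
python3 - <<'E'
from h import *
st,im,M,C=snap('w4')
g=grab_frame('scene')[:,:,::-1][180:260,210:310]
cv2.imwrite('pics/w4c.png',np.hstack([cv2.resize(im[190:330,190:370],(400,311),interpolation=2),cv2.resize(g,(389,311),interpolation=2)]))
E
```

```text
t 5.125 [ 477.5 -151.1  -13.1] yaw 73.43 down [ 0.0025 -0.0014 -1.    ] F [0.2 0.7 2.1] open 0.289
```

View pics/w4c.png

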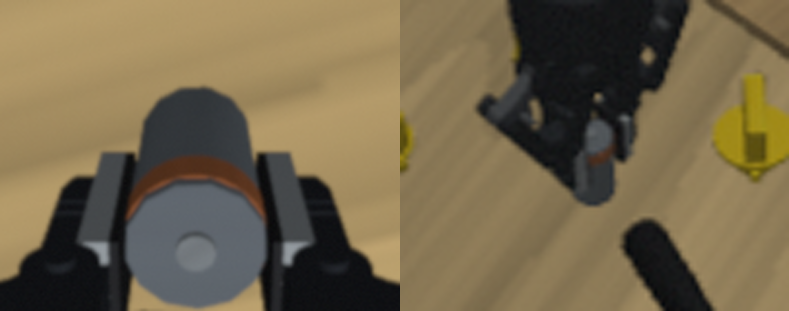

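Gripped: the opening of 0.289 is about 25 mm and the cell sits between the pads. I'll lift it and look at the mouth from beside the tube.

{"op": "drive_tool", "data": {
  "rows": [-55,0,0,0,0,0,20,-110,0,0,0,0,0,20,-160,30,10,0,0,0,20,-160,85,25,0,0,0,20,-160,140,42,0,0,0,20,-160,195,57,0,0,0,20,-160,227,64,0,0,0,20,-160,227,64,0,0,0,20,-160,227,64,0,0,0,20]
}}

```text
clock: 6.35
eef_pos: [602.4, 48.0, 146.5]
tcp_rot: [-0.674, 1.569, -0.963]
contact_force: [0.4, 0.0, -0.2]
opening: 0.295
```

```bash
python3 - <<'E'
from h import *
st,im,M,C=snap('w5')
print(proj(C,[527,71,137]))
E
```

```text
t 6.35 [602.4  48.  146.5] yaw 73.46 down [ 0.0013 -0.0018 -1.    ] F [ 0.4  0.  -0.2] open 0.295
(np.float64(278.49975539369217), np.float64(99.00219476831849))
```

View pics/w5.png

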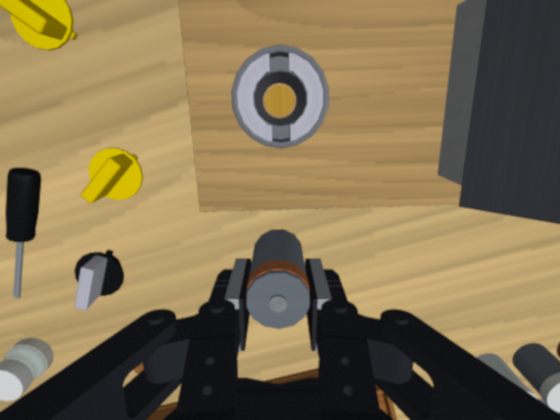

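Wrist view: the mouth is at (280,97) with its notches vertical in the picture, and the held cell's top is at (278,303). I'll measure the mouth, the notch angle and the cell in the hand.

```bash
cat > tube.py <<'E'
from h import *
def mouth(im,C,guess):
    u,v=[int(x) for x in proj(C,guess)]
    h=65;u0,v0=max(u-h,0),max(v-h,0)
    c=im[v0:v+h,u0:u+h].astype(int)
    m=((c[...,2]-c[...,0]<18)).astype(np.uint8) # not wood
    m=cv2.morphologyEx(m,cv2.MORPH_OPEN,np.ones((3,3)))
    n,l,s,ce=cv2.connectedComponentsWithStats(m)
    i=1+np.argmax(s[1:,4]);k=(l==i).astype(np.uint8)
    cn=max(cv2.findContours(k,0,1)[0],key=len)+np.array([u0,v0]);e=cv2.fitEllipse(cv2.convexHull(cn))
    return e,ray(C,*e[0],137)
E
python3 - <<'E'
from tube import *
im=cv2.imread('pics/w5.png');st=r.sense();C=cam('wrist',st);M=R.from_euler('xyz',st['tcp_rot']).as_matrix()
e,p=mouth(im,C,[527,71,137]);print(e,p)
p0=p
# edges size check
print(ray(C,e[0][0]-e[1][0]/2,e[0][1],137),ray(C,e[0][0]+e[1][0]/2,e[0][1],137))
# light metal ring
c=im[30:165,215:345].astype(int);m=((c.min(2)>140)).astype(np.uint8);pts=(np.argwhere(m)[:,::-1]+[215,30]).astype(np.int32)
e2=cv2.fitEllipse(cv2.convexHull(pts));print(e2,ray(C,*e2[0],137))
cv2.imwrite('pics/w5c.png',cv2.resize(im[35:160,215:345],None,fx=4,fy=4,interpolation=2))
# cell top in hand
D=[]
c=im[235:350,240:318].astype(int)
q=M.T@(np.array(ray(C,278,303,st['eef_pos'][2]+63.1))-st['eef_pos']);print('nub tool',q.round(2))
cv2.imwrite('pics/w5d.png',cv2.resize(im[225:350,215:345],None,fx=4,fy=4,interpolation=2))
E
```

```text
((279.8828430175781, 96.0127944946289), (96.65057373046875, 101.8343276977539), 1.1884022951126099) [525.80792929  71.79240785 137.        ]
[518.55645515  47.4534855  137.        ] [533.05528789  96.11751677 137.        ]
((279.74786376953125, 96.60155487060547), (86.12259674072266, 90.72467041015625), 0.815778911113739) [526.06881356  71.64126129 137.        ]
nub tool [-63.11   0.34  -2.23]
```

View pics/w5c.png

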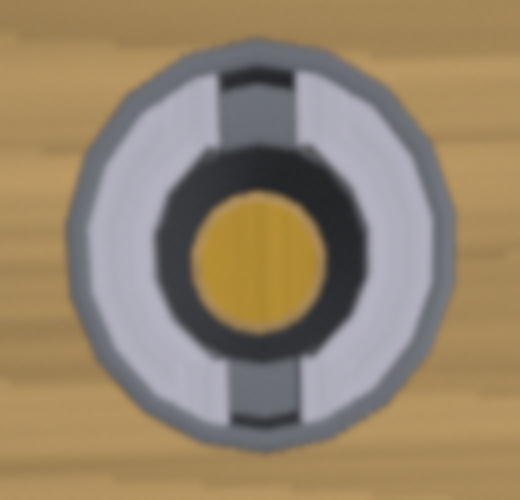

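View pics/w5d.png

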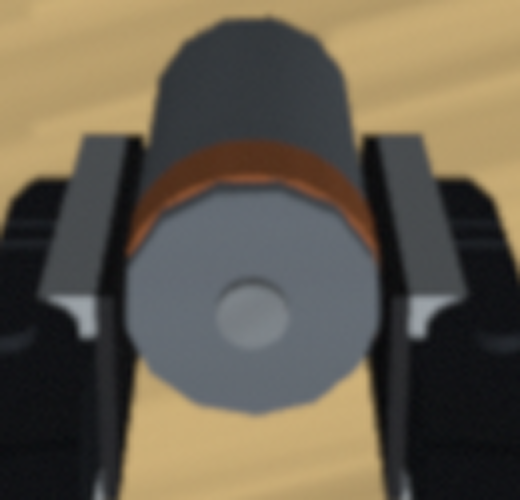

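{"op": "drive_tool", "data": {
  "rows": [0,1,-40,0,0,0,20,0,1,-78,0,0,0,20,16,1,-78,0,0,0,20,16,1,-78,0,0,0,20,16,1,-78,0,0,0,20]
}}

```text
clock: 7.02
eef_pos: [528.9, 70.3, 130.6]
tcp_rot: [-0.442, 1.568, -0.732]
contact_force: [1.0, -0.7, -0.7]
opening: 0.289
```

```bash
python3 - <<'E'
from tube import *
im=cv2.imread('pics/w5.png')
st,im,M,C=snap('w6')
print(proj(C,[526,71.7,137]))
cv2.imwrite('pics/w6c.png',cv2.resize(im[170:320,190:370],None,fx=4,fy=4,interpolation=2))
g=grab_frame('scene')[:,:,::-1];cv2.imwrite('pics/s6.png',cv2.resize(g[80:190,270:390],None,fx=5,fy=5,interpolation=2))
E
```

```text
t 7.025 [528.9  70.3 130.6] yaw 73.37 down [ 0.002  -0.0018 -1.    ] F [ 1.  -0.7 -0.7] open 0.289
(np.float64(278.36327502633696), np.float64(243.75141328234506))
```

View pics/w6c.png

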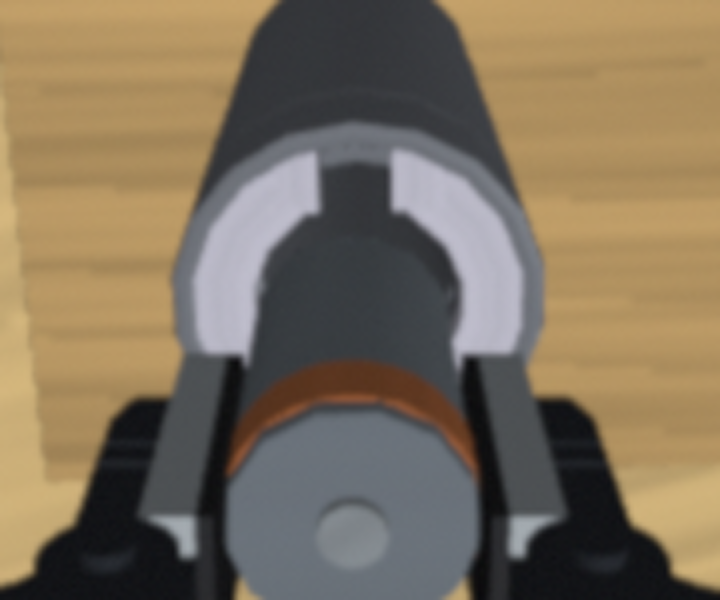

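View pics/s6.png

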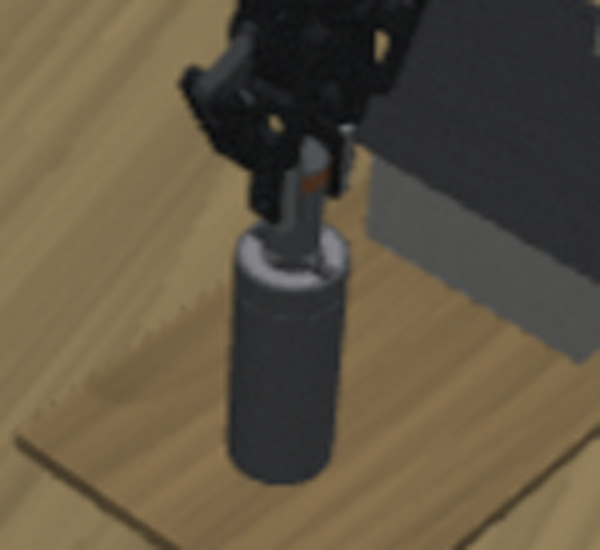

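The cell is centred over the mouth sideways to about 0.3 mm. I'll correct z by −1 mm and lower it gently.

{"op": "drive_tool", "data": {
  "rows": [0,0.2,-1,0,0,0,20,5,0.2,-1,0,0,0,20,9,0.2,-1,0,0,0,20,11,0.2,-1,0,0,0,20,11,0.2,-1,0,0,0,20]
}}

```text
clock: 7.75
eef_pos: [527.8, 70.9, 119.5]
tcp_rot: [-0.519, 1.568, -0.809]
contact_force: [-0.3, 0.1, -0.7]
opening: 0.292
```

{"op": "drive_tool", "data": {
  "rows": [5,0,0,0,0,0,20,10,0,0,0,0,0,20,12,0,0,0,0,0,20,12,0,0,0,0,0,20]
}}

```text
clock: 8.25
eef_pos: [527.7, 70.9, 107.2]
tcp_rot: [-0.635, 1.569, -0.925]
contact_force: [0.3, -0.2, -0.9]
opening: 0.292
```

```bash
python3 - <<'E'
from tube import *
st,im,M,C=snap('w7')
g=grab_frame('scene')[:,:,::-1]
cv2.imwrite('pics/w7c.png',np.hstack([cv2.resize(im[170:320,190:370],(420,350),interpolation=2),cv2.resize(g[80:190,270:390],(380,350),interpolation=2)]))
E
```

```text
t 8.25 [527.7  70.9 107.2] yaw 73.38 down [ 0.0014 -0.0018 -1.    ] F [ 0.3 -0.2 -0.9] open 0.292
```

View pics/w7c.png

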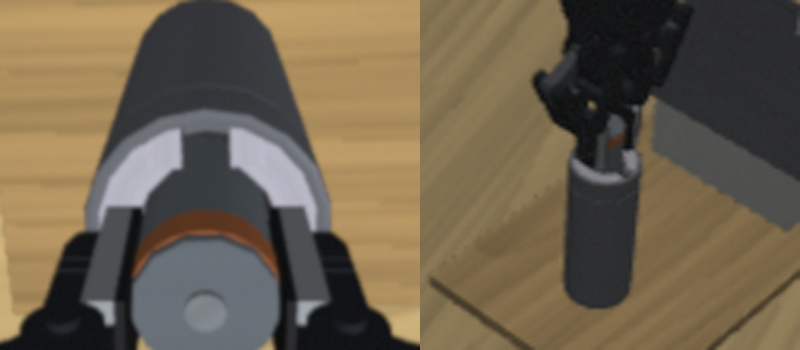

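The cell is about 17 mm inside the mouth with no force. I'll release it and lift.

{"op": "drive_tool", "data": {
  "rows": [0,0,0,0,0,0,55,0,0,0,0,0,0,55,0,0,0,0,0,0,65,-40,0,0,0,0,0,65,-80,0,0,0,0,0,65,-80,0,30,0,0,0,65,-80,0,70,0,0,0,65]
}}

```text
clock: 9.22
eef_pos: [595.5, 51.1, 188.7]
tcp_rot: [-0.188, 1.567, -0.477]
contact_force: [-0.1, -0.9, 0.4]
opening: 0.648
```

```bash
python3 - <<'E'
from tube import *
st,im,M,C=snap('w8')
e,p=mouth(im,C,[526,71.7,137]);print(e,p)
s=M.T@(np.array([522.5,-280,70])-st['eef_pos']);print(s)
print(proj(C,[522.5,-280,50]))
E
```

```text
t 9.225 [595.5  51.1 188.7] yaw 73.42 down [ 0.0031 -0.0016 -1.    ] F [-0.1 -0.9  0.4] open 0.648
((277.8116455078125, 116.4892349243164), (75.86602020263672, 76.41410827636719), 161.90505981445312) [530.02653467  70.74913269 137.        ]
[ 119.0339137  -338.06993995   24.09616104]
(np.float64(-66.19771062693036), np.float64(211.04974391083263))
```

View pics/w8.png

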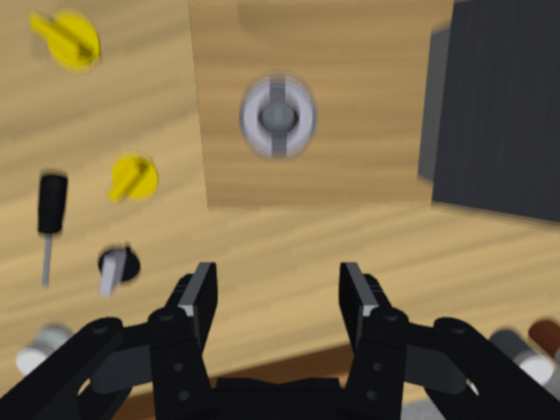

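The first cell is down in the tube, with its grey top visible in the bore at (278,117). Next is the second cell.

{"op": "drive_tool", "data": {
  "rows": [0,-60,5,0,0,0,50,0,-120,10,0,0,0,50,0,-180,14,0,0,0,50,20,-240,18,0,0,0,50,50,-300,22,0,0,0,50,80,-338,26,0,0,0,50,80,-338,26,0,0,0,50,80,-338,26,0,0,0,50]
}}

```text
clock: 10.28
eef_pos: [529.3, -281.6, 109.0]
tcp_rot: [0.015, 1.564, -0.276]
contact_force: [0.2, 0.5, 0.1]
opening: 0.5
```

```bash
python3 - <<'E'
from tube import *
st,im,M,C=snap('w9')
print(proj(C,[522.5,-280,50]))
print(M.T@(np.array([522.5,-280,-13])-st['eef_pos']))
E
```

```text
t 10.275 [ 529.3 -281.6  109. ] yaw 73.34 down [ 0.0068 -0.0019 -1.    ] F [0.2 0.5 0.1] open 0.5
(np.float64(277.0076425140817), np.float64(203.13806353301186))
[121.94463075  -0.38942459  -7.83738848]
```

View pics/w9.png

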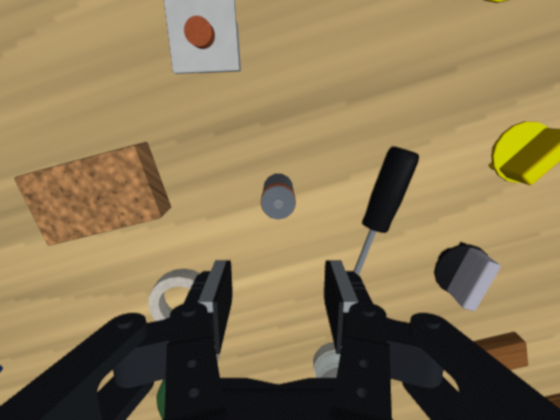

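The cell's top is at (278,203), as predicted. I'll go down and grip.

{"op": "drive_tool", "data": {
  "rows": [40,-0.4,-7.8,0,0.37,0,50,80,-0.4,-7.8,0,0.37,0,50,110,-0.4,-7.8,0,0.37,0,50,122,-0.4,-7.8,0,0.37,0,50,122,-0.4,-7.8,0,0.37,0,50,122,-0.4,-7.8,0,0.37,0,20,122,-0.4,-7.8,0,0.37,0,20,122,-0.4,-7.8,0,0.37,0,20]
}}

```text
clock: 11.32
eef_pos: [524.3, -280.1, -11.1]
tcp_rot: [-0.074, 1.567, -0.364]
contact_force: [0.6, 2.2, 7.5]
opening: 0.293
```

```bash
python3 - <<'E'
from tube import *
st,im,M,C=snap('w10')
print(proj(C,[522.5,-280,50]), M.T@(np.array([522.5,-280,0])-st['eef_pos']))
cv2.imwrite('pics/w10c.png',cv2.resize(im[190:340,190:370],None,fx=4,fy=4,interpolation=2))
E
```

```text
t 11.325 [ 524.3 -280.1  -11.1] yaw 73.39 down [ 0.0038 -0.0015 -1.    ] F [0.6 2.2 7.5] open 0.293
(np.float64(276.12083641486504), np.float64(301.6185161961547)) [-11.06854584  -0.3917793   -1.75880821]
```

View pics/w10c.png

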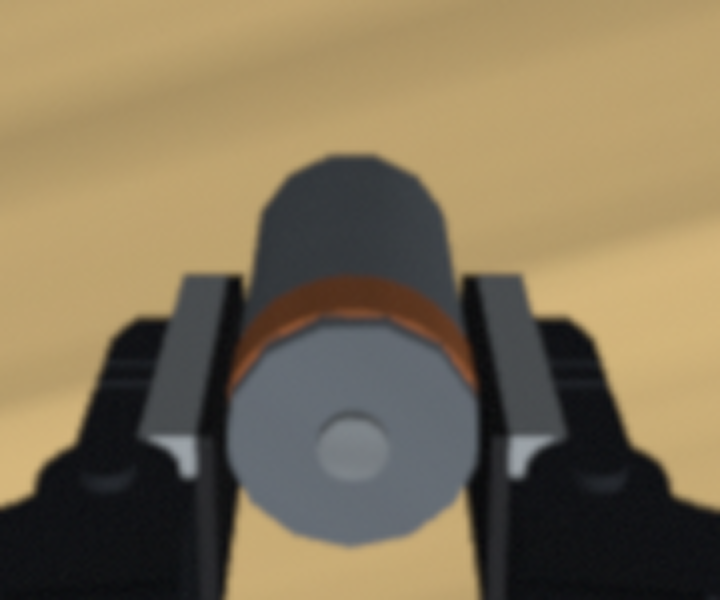

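{"op": "drive_tool", "data": {
  "rows": [-60,0,0,0,0.2,0,20,-120,0,0,0,0.2,0,20,-161,40,-12,0,0.2,0,20,-161,100,-29,0,0.2,0,20,-161,160,-46,0,0.2,0,20,-161,220,-63,0,0.2,0,20,-161,280,-80,0,0.2,0,20,-161,337,-96.5,0,0.2,0,20,-161,337,-96.5,0,0.2,0,20,-161,337,-96.5,0,0.2,0,20]
}}

```text
clock: 12.62
eef_pos: [527.6, 70.5, 149.8]
tcp_rot: [-0.451, 1.57, -0.74]
contact_force: [0.3, -0.0, -0.7]
opening: 0.289
```

```bash
python3 - <<'E'
from tube import *
st,im,M,C=snap('w11')
print(proj(C,[525.7,71.5,137]), M.T@(np.array([527.7,70.9,130])-st['eef_pos']))
cv2.imwrite('pics/w11c.png',cv2.resize(im[170:320,190:370],None,fx=4,fy=4,interpolation=2))
E
```

```text
t 12.625 [527.6  70.5 149.8] yaw 73.45 down [ 9.e-04 -9.e-04 -1.e+00] F [ 0.3 -0.  -0.7] open 0.289
(np.float64(278.2297247273907), np.float64(232.84786250679906)) [19.80451949  0.47753329 -0.02288644]
```

View pics/w11c.png

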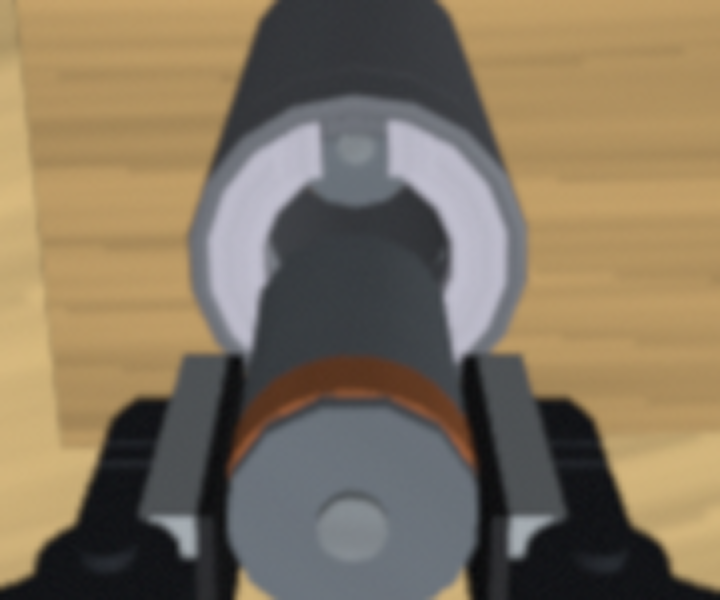

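The first cell's nub can be seen in the bore, and the held cell is lined up. Lowering it.

{"op": "drive_tool", "data": {
  "rows": [10,0.6,0,0,0,0,20,18,0.6,0,0,0,0,20,24,0.6,0,0,0,0,20,28,0.6,0,0,0,0,20,30,0.6,0,0,0,0,20,30,0.6,0,0,0,0,20]
}}

```text
clock: 13.42
eef_pos: [527.8, 70.4, 119.4]
tcp_rot: [-0.536, 1.57, -0.826]
contact_force: [1.7, 0.4, -1.3]
opening: 0.291
```

{"op": "drive_tool", "data": {
  "rows": [5,0.3,0,0,0,0,20,10,0.3,0,0,0,0,20,12,0.3,0,0,0,0,20,12,0.3,0,0,0,0,20]
}}

```text
clock: 13.92
eef_pos: [527.6, 70.6, 107.1]
tcp_rot: [-1.259, 1.57, -1.549]
contact_force: [-0.4, -0.5, -0.2]
opening: 0.287
```

{"op": "drive_tool", "data": {
  "rows": [0,0,0,0,0,0,55,0,0,0,0,0,0,55,0,0,0,0,0,0,65,-40,0,0,0,0,0,65,-80,0,0,0,0,0,65,-80,0,40,0,0,0,65,-80,0,75,0,0,0,65,-80,0,75,0,0,0,65,-80,0,75,0,0,0,65]
}}

```text
clock: 15.05
eef_pos: [598.6, 49.2, 186.7]
tcp_rot: [-2.317, 1.569, -2.607]
contact_force: [-0.2, -0.0, 0.2]
opening: 0.65
```

```bash
python3 - <<'E'
from tube import *
st,im,M,C=snap('w12')
e,p=mouth(im,C,[526,71.7,137]);print(e,p)
u,v=[int(x) for x in e[0]]
cv2.imwrite('pics/w12c.png',cv2.resize(im[max(v-60,0):v+60,u-70:u+70],None,fx=5,fy=5,interpolation=2))
print(max(v-60,0),u-70)
E
```

```text
t 15.05 [598.6  49.2 186.7] yaw 73.35 down [-1.4e-03 -8.0e-04 -1.0e+00] F [-0.2 -0.   0.2] open 0.65
((279.30670166015625, 104.42664337158203), (78.96605682373047, 82.12617492675781), 2.2460622787475586) [525.94207955  72.07990749 137.        ]
44 209
```

View pics/w12c.png

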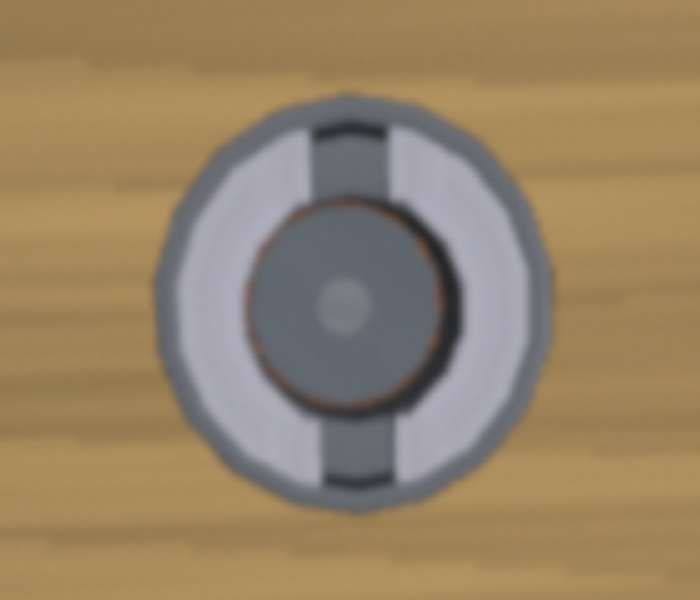

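View pics/w12.png

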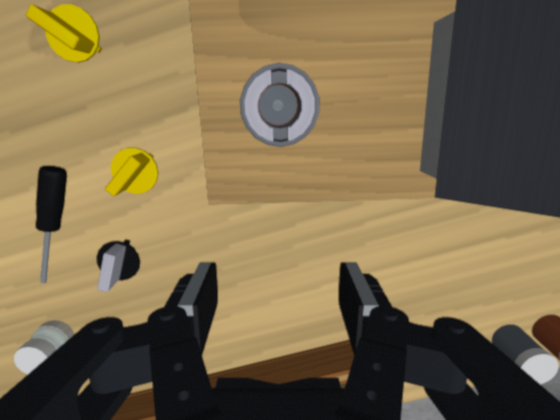

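Both cells are in: the upper cell's top sits just below the roof at (279,105). Next I go to the cap and measure the notch angle.

{"op": "drive_tool", "data": {
  "rows": [0,-50,25,6,0,0,45,0,-100,50,12,0,0,45,30,-150,75,18.2,0,0,45,60,-178,89,18.2,0,0,45,77,-178,89,18.2,0,0,45,77,-178,89,18.2,0,0,45,77,-178,89,18.2,0,0,45]
}}

```text
clock: 15.98
eef_pos: [633.0, -145.6, 111.0]
tcp_rot: [-1.194, 1.57, -1.8]
contact_force: [0.3, 0.7, 0.2]
opening: 0.454
```

```bash
python3 - <<'E'
from tube import *
T=np.array
c=camera_params('wrist')
Tm=np.eye(4);Tm[:3,:3]=R.from_euler('xyz',[-2.317,1.569,-2.607]).as_matrix();Tm[:3,3]=[598.6,49.2,186.7]
C=(210/np.tan(np.radians(c['vertical_fov'])/2),c['cx'],c['cy'],Tm@c['tool_from_camera'])
a=ray(C,278.7,77,137);b=ray(C,280.9,134,137);d=b-a;print('notch yaw',np.degrees(np.arctan2(d[1],d[0])),a,b,(a+b)/2,np.linalg.norm(d))
st,im,M,C=snap('w13')
print(proj(C,[632.9,-146.7,52]),proj(C,[632.9,-146.7,24]))
u,v=[int(x) for x in proj(C,[632.9,-146.7,52])]
cv2.imwrite('pics/w13c.png',cv2.resize(im[v-75:v+75,u-90:u+90],None,fx=4,fy=4,interpolation=2));print(u-90,v-75)
c=im[v-75:v+75,u-90:u+90].astype(int)
m=((c.min(2)>125)&(c[...,2]-c[...,0]<20)).astype(np.uint8)
n,l,s,ce=cv2.connectedComponentsWithStats(m);i=1+np.argmax(s[1:,4]);k=(l==i).astype(np.uint8)
cn=max(cv2.findContours(k,0,1)[0],key=len)+np.array([u-90,v-75]);q=cv2.minAreaRect(cn);print(q,s[i])
for x in cv2.boxPoints(q): print(x,ray(C,*x,52).round(1))
E
```

```text
notch yaw -14.195184715168555 [510.07244714  76.48511762 137.        ] [544.06187958  67.88750838 137.        ] [527.06716336  72.186313   137.        ] 35.05995439376427
t 15.975 [ 633.  -145.6  111. ] yaw 55.24 down [-2.e-04 -9.e-04 -1.e+00] F [0.3 0.7 0.2] open 0.454
(np.float64(276.03066693172156), np.float64(213.5163240170792)) (np.float64(276.2368218638436), np.float64(202.92229846791017))
186 138
((277.0, 212.5), (55.0, 14.0), 90.0) [ 84  47  15  56 835]
[270. 185.] [ 612.8 -138.    52. ]
[284. 185.] [ 618.5 -129.7   52. ]
[284. 240.] [ 653.6 -153.8   52. ]
[270. 240.] [ 647.6 -162.5   52. ]
```

View pics/w13c.png

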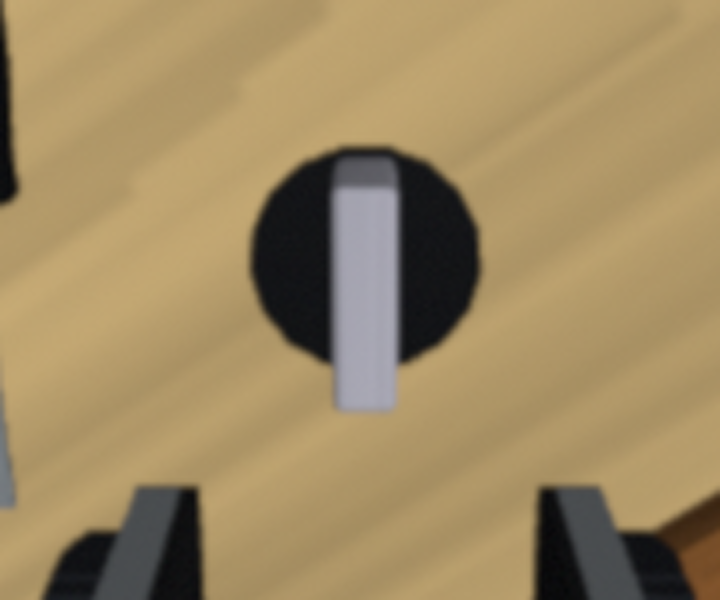

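The wing lies vertical in the view, centred at (277,213), and aligned with the jaws. I'll go down and grip it.

{"op": "drive_tool", "data": {
  "rows": [50,0,0,0,0,0,45,90,0,0,0,0,0,45,112,0,0,0,0,0,45,112,0,0,0,0,0,45,112,0,0,0,0,0,45]
}}

```text
clock: 16.65
eef_pos: [634.6, -145.6, 1.0]
tcp_rot: [0.079, 1.568, -0.526]
contact_force: [-0.3, -0.4, 0.6]
opening: 0.45
```

```bash
python3 - <<'E'
from tube import *
st,im,M,C=snap('w14')
g=grab_frame('scene')[:,:,::-1]
cv2.imwrite('pics/w14c.png',np.hstack([cv2.resize(im[190:340,190:370],(420,350),interpolation=2),cv2.resize(g[210:280,285:365],(380,350),interpolation=2)]))
E
```

```text
t 16.65 [ 634.6 -145.6    1. ] yaw 55.29 down [ 0.0027 -0.0015 -1.    ] F [-0.3 -0.4  0.6] open 0.45
```

View pics/w14c.png

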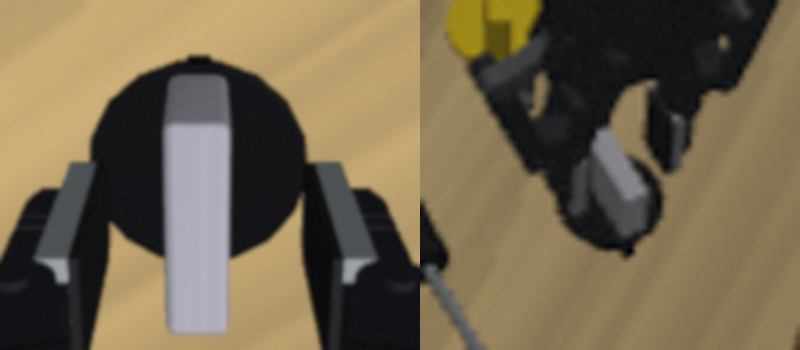

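{"op": "drive_tool", "data": {
  "rows": [7,0,-1.5,0,0.1,0,45,7,0,-1.5,0,0.1,0,45,7,0,-1.5,0,0.1,0,5,7,0,-1.5,0,0.1,0,5,7,0,-1.5,0,0.1,0,5,7,0,-1.5,0,0.1,0,5],
  "newtons": 100
}}

```text
clock: 17.5
eef_pos: [633.5, -145.0, -5.9]
tcp_rot: [0.205, 1.569, -0.402]
contact_force: [-0.2, 0.4, -0.7]
opening: 0.117
```

```bash
python3 - <<'E'
from tube import *
st,im,M,C=snap('w15')
g=grab_frame('scene')[:,:,::-1]
cv2.imwrite('pics/w15c.png',np.hstack([cv2.resize(im[190:340,190:370],(420,350),interpolation=2),cv2.resize(g[210:280,285:365],(380,350),interpolation=2)]))
E
```

```text
t 17.5 [ 633.5 -145.    -5.9] yaw 55.27 down [ 1.6e-03 -7.0e-04 -1.0e+00] F [-0.2  0.4 -0.7] open 0.117
```

View pics/w15c.png

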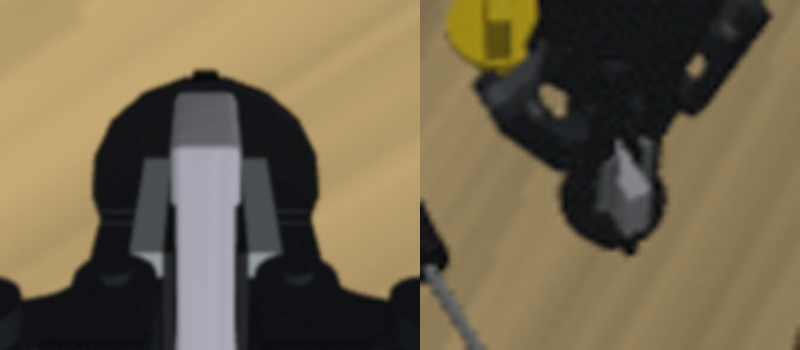

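Gripped: an opening of 0.117 is about 10 mm, and with the roughly 1 mm under-reading seen on the cells that fits the 12 mm wing. I'll lift, carry it to the mouth and turn the lugs to the notch angle.

{"op": "drive_tool", "data": {
  "rows": [-55,0,0,0,0,0,5,-110,0,0,0,0,0,5,-160,20,-36,-5,0,0,5,-160,48,-87,-12,0,0,5,-160,76,-138,-20.5,0,0,5,-160,104,-190,-20.5,0,0,5,-160,116.7,-212.5,-20.5,0,0,5,-160,116.7,-212.5,-20.5,0,0,5,-160,116.7,-212.5,-20.5,0,0,5]
}}

```text
clock: 18.73
eef_pos: [525.5, 71.7, 153.9]
tcp_rot: [-0.152, 1.568, -0.4]
contact_force: [-0.1, -0.2, -0.5]
opening: 0.115
```

```bash
python3 - <<'E'
from tube import *
st,im,M,C=snap('w16')
print(proj(C,[525.8,71.8,137]),M.T@(np.array([525.4,71.9,140])-st['eef_pos']))
cv2.imwrite('pics/w16c.png',cv2.resize(im[150:320,180:380],None,fx=3.5,fy=3.5,interpolation=2))
g=grab_frame('scene')[:,:,::-1];cv2.imwrite('pics/s16.png',cv2.resize(g[80:170,280:380],None,fx=6,fy=6,interpolation=2))
E
```

```text
t 18.725 [525.5  71.7 153.9] yaw 75.79 down [ 2.2e-03 -9.0e-04 -1.0e+00] F [-0.1 -0.2 -0.5] open 0.115
(np.float64(277.7725779185111), np.float64(233.9126274699721)) [13.93139318  0.18016994 -0.19717985]
```

View pics/w16c.png

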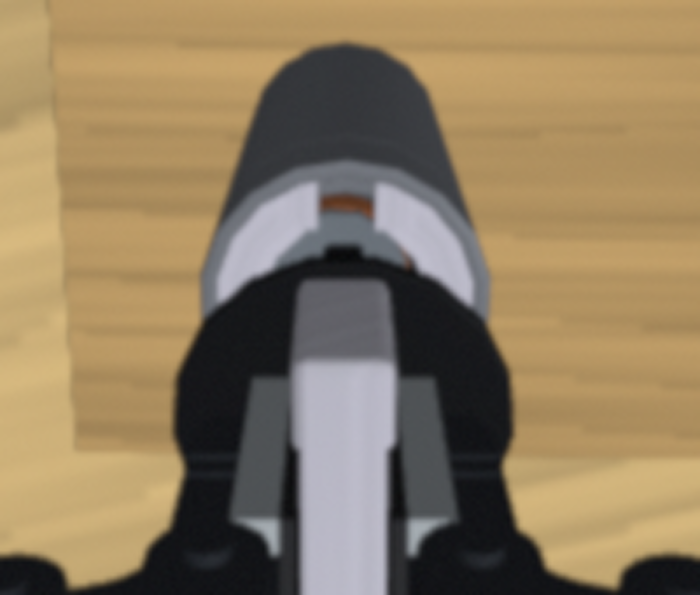

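View pics/s16.png

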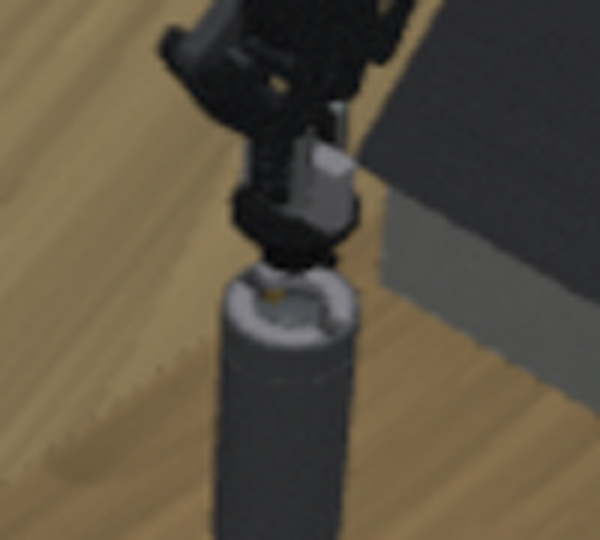

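The lug at (343,253) lines up with the notch at (347,205), and the cap and tube are centred within about 0.3 mm. Lowering it gently.

{"op": "drive_tool", "data": {
  "rows": [10,0.3,0,0,0.1,0,5,18,0.3,0,0,0.1,0,5,23,0.3,0,0,0.1,0,5,27,0.3,0,0,0.1,0,5,27,0.3,0,0,0.1,0,5]
}}

```text
clock: 19.45
eef_pos: [525.5, 71.5, 126.4]
tcp_rot: [-1.946, 1.57, -2.195]
contact_force: [-0.4, 0.2, 0.3]
opening: 0.117
```

```bash
python3 - <<'E'
from tube import *
st,im,M,C=snap('w17')
g=grab_frame('scene')[:,:,::-1]
cv2.imwrite('pics/w17c.png',np.hstack([cv2.resize(im[170:320,190:370],(420,350),interpolation=2),cv2.resize(g[80:170,280:380],(380,350),interpolation=2)]))
E
```

```text
t 19.45 [525.5  71.5 126.4] yaw 75.72 down [-4.e-04 -5.e-04 -1.e+00] F [-0.4  0.2  0.3] open 0.117
```

View pics/w17c.png

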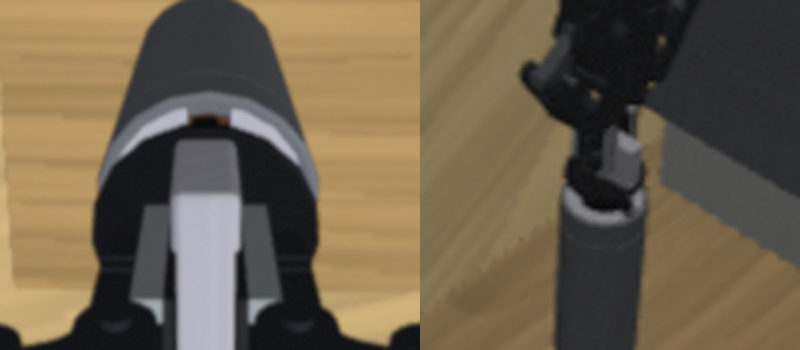

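{"op": "drive_tool", "data": {
  "rows": [3,0.2,0,0,0,0,5,6,0.2,0,0,0,0,5,6,0.2,0,0,0,0,5]
}}

```text
clock: 19.92
eef_pos: [525.9, 71.8, 120.8]
tcp_rot: [-0.449, 1.57, -0.698]
contact_force: [0.7, -0.6, 0.1]
opening: 0.119
```

{"op": "drive_tool", "data": {
  "rows": [3,0,0,0,0,0,5,6,0,0,0,0,0,5,8,0,0,0,0,0,5,8,0,0,0,0,0,5]
}}

```text
clock: 20.42
eef_pos: [526.2, 71.8, 112.9]
tcp_rot: [-0.071, 1.57, -0.32]
contact_force: [-0.1, -0.0, 4.9]
opening: 0.113
```

```bash
python3 - <<'E'
from tube import *
st,im,M,C=snap('w18')
g=grab_frame('scene')[:,:,::-1]
cv2.imwrite('pics/w18c.png',np.hstack([cv2.resize(im[170:320,190:370],(420,350),interpolation=2),cv2.resize(g[80:170,280:380],(380,350),interpolation=2)]))
E
```

```text
t 20.425 [526.2  71.8 112.9] yaw 75.72 down [ 9.e-04 -3.e-04 -1.e+00] F [-0.1 -0.   4.9] open 0.113
```

View pics/w18c.png

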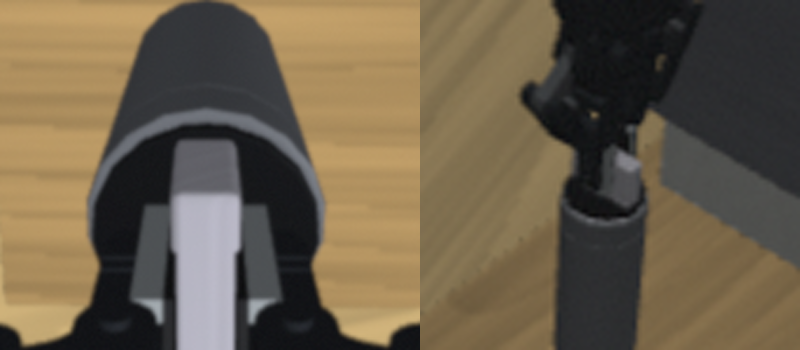

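{"op": "drive_tool", "data": {
  "rows": [1,0,0,0,0,0,5,1,0,0,0,0,0,5,1,0,0,0,0,0,5]
}}

```text
clock: 20.9
eef_pos: [526.4, 71.8, 112.3]
tcp_rot: [0.069, 1.569, -0.18]
contact_force: [-0.7, -0.5, 5.2]
opening: 0.122
```

{"op": "drive_tool", "data": {
  "rows": [1,0,0,0,0,0,5,1,0,0,0,0,0,5,1,0,0,0,0,0,5]
}}

```text
clock: 21.28
eef_pos: [526.5, 71.8, 111.5]
tcp_rot: [0.076, 1.569, -0.173]
contact_force: [-0.2, -0.2, 5.5]
opening: 0.111
```

{"op": "drive_tool", "data": {
  "rows": [1.5,0,0,0,0,0,5,1.5,0,0,0,0,0,5,1.5,0,0,0,0,0,5]
}}

```text
clock: 21.65
eef_pos: [526.7, 71.9, 110.9]
tcp_rot: [0.17, 1.569, -0.079]
contact_force: [-3.3, -0.3, 12.5]
opening: 0.118
```

```bash
python3 - <<'E'
from h import *
st=r.sense();print(st['eef_pos'],st['contact_force'],st['wrist_torque'],st['qpos'])
E
```

```text
[526.69649627  71.8697546  110.9243947 ] [-3.30525736 -0.27085654 12.54434917] [-0.07987166  0.55747914  0.00553838] [ 1.33101538e-01  3.09695551e-01  1.91231705e+00 -5.43775955e-04
  9.17578815e-01 -1.18813377e+00]
```

The force stepped up to 12.5 N at z = 110.9, so the flange is on the rim. I'll back off about 1.3 mm and turn clockwise.

{"op": "drive_tool", "data": {
  "rows": [-1.3,0,-0.5,0,0,0,5,-1.3,0,-0.5,8,0,0,5,-1.3,0,-0.5,16,0,0,5,-1.3,0,-0.5,24,0,0,5,-1.3,0,-0.5,24,0,0,5]
}}

```text
clock: 22.28
eef_pos: [526.5, 71.9, 112.5]
tcp_rot: [0.559, 1.568, -0.111]
contact_force: [0.1, -0.5, 5.4]
opening: 0.116
```

```bash
python3 - <<'E'
from h import *
st,im,M,C=snap('w19');print(st['wrist_torque'])
cv2.imwrite('pics/w19c.png',cv2.resize(im[170:320,190:370],None,fx=3,fy=3,interpolation=2))
E
```

```text
t 22.275 [526.5  71.9 112.5] yaw 51.61 down [ 2.6e-03 -3.0e-04 -1.0e+00] F [ 0.1 -0.5  5.4] open 0.116
[-0.04506334  0.06470471 -0.01905846]
```

View pics/w19c.png

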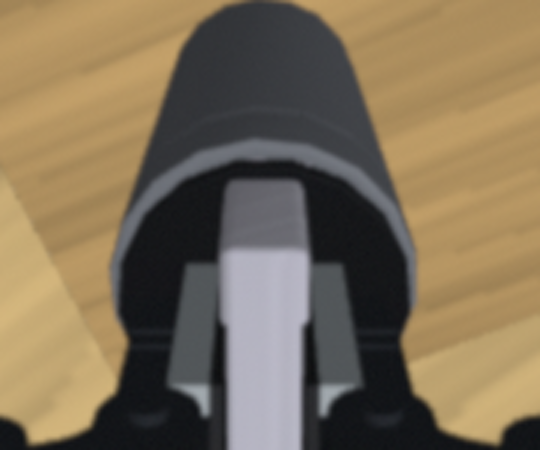

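It turned 24° and the cap is following. Continuing.

{"op": "drive_tool", "data": {
  "rows": [0,0,0,8,0,0,5,0,0,0,16,0,0,5,0,0,0,24,0,0,5,0,0,0,32,0,0,5,0,0,0,40,0,0,5,0,0,0,48,0,0,5,0,0,0,56,0,0,5,0,0,0,56,0,0,5]
}}

```text
clock: 23.32
eef_pos: [526.6, 71.9, 112.7]
tcp_rot: [1.514, 1.568, -0.131]
contact_force: [-1.0, -0.5, 4.4]
opening: 0.116
```

```bash
python3 - <<'E'
from h import *
st,im,M,C=snap('w20');print(st['wrist_torque'])
cv2.imwrite('pics/w20c.png',cv2.resize(im[170:320,190:370],None,fx=3,fy=3,interpolation=2))
E
```

```text
t 23.325 [526.6  71.9 112.7] yaw -4.23 down [ 2.8e-03 -4.0e-04 -1.0e+00] F [-1.  -0.5  4.4] open 0.116
[-0.11331766  0.10631919  0.13646958]
```

View pics/w20c.png

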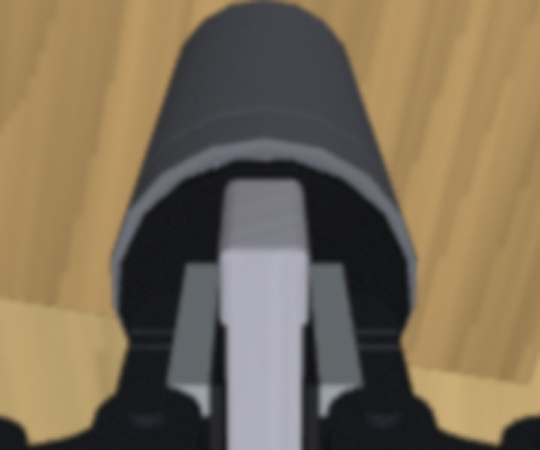

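{"op": "drive_tool", "data": {
  "rows": [0.3,0,0,5,0,0,5,0.3,0,0,9,0,0,5,0.3,0,0,9,0,0,5]
}}

```text
clock: 23.75
eef_pos: [526.6, 71.9, 112.6]
tcp_rot: [1.669, 1.568, -0.129]
contact_force: [-0.8, -0.5, 7.1]
opening: 0.115
```

```bash
python3 - <<'E'
from h import *
st,im,M,C=snap('w21');print(st['wrist_torque'])
E
```

```text
t 23.75 [526.6  71.9 112.6] yaw -12.97 down [ 2.9e-03 -4.0e-04 -1.0e+00] F [-0.8 -0.5  7.1] open 0.115
[-0.0061463   0.22173416  0.22310371]
```

{"op": "drive_tool", "data": {
  "rows": [0.3,0,0,3,0,0,5,0.3,0,0,3,0,0,5,0.3,0,0,3,0,0,5]
}}

```text
clock: 24.18
eef_pos: [526.6, 71.9, 112.6]
tcp_rot: [1.663, 1.568, -0.182]
contact_force: [-1.7, -0.6, 7.8]
opening: 0.118
```

```bash
python3 - <<'E'
from h import *
st,im,M,C=snap('w22');print(st['wrist_torque'])
E
```

```text
t 24.175 [526.6  71.9 112.6] yaw -15.7 down [ 2.9e-03 -5.0e-04 -1.0e+00] F [-1.7 -0.6  7.8] open 0.118
[-0.02345543  0.26727097  0.38256625]
```

{"op": "drive_tool", "data": {
  "rows": [0.3,0,0,2,0,0,5,0.3,0,0,2,0,0,5,0.3,0,0,2,0,0,5,0.3,0,0,2,0,0,5],
  "newtons": 110
}}

```text
clock: 24.72
eef_pos: [526.6, 71.9, 112.6]
tcp_rot: [1.572, 1.568, -0.303]
contact_force: [-1.1, 0.3, 7.2]
opening: 0.111
```

```bash
python3 - <<'E'
from h import *
st,im,M,C=snap('w23');print(st['wrist_torque'])
g=grab_frame('scene')[:,:,::-1];t=grab_frame('top')[:,:,::-1]
cv2.imwrite('pics/w23c.png',np.hstack([cv2.resize(im[170:320,190:370],(420,350),interpolation=2),cv2.resize(g[80:170,280:380],(380,350),interpolation=2)]))
cv2.imwrite('pics/s23.png',g)
E
```

```text
t 24.725 [526.6  71.9 112.6] yaw -17.41 down [ 3.e-03 -9.e-04 -1.e+00] F [-1.1  0.3  7.2] open 0.111
[0.01530167 0.28611558 0.95214328]
```

View pics/w23c.png

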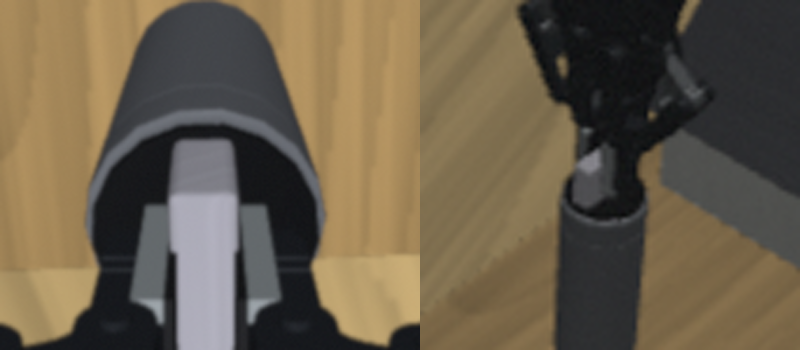

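View pics/s23.png

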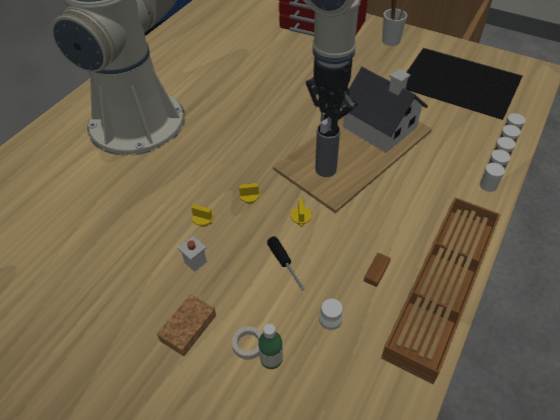

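The torque climbed to 0.95 N m, against a spring torque of 0.2, so the cap is firmly on its stop. I'll ease slightly and hold for a second to check it stays put.

{"op": "drive_tool", "data": {
  "rows": [0.3,0,0,-0.3,0,0,5,0.3,0,0,-0.3,0,0,5,0.3,0,0,-0.3,0,0,5,0.3,0,0,-0.3,0,0,5,0.3,0,0,-0.3,0,0,5,0.3,0,0,-0.3,0,0,5,0.3,0,0,-0.3,0,0,5,0.3,0,0,-0.3,0,0,5]
}}

```text
clock: 25.88
eef_pos: [526.6, 71.9, 112.6]
tcp_rot: [1.483, 1.567, -0.382]
contact_force: [-1.8, 0.4, 8.5]
opening: 0.114
```

```bash
python3 - <<'E'
from h import *
st,im,M,C=snap('w24');print(st['wrist_torque'])
cv2.imwrite('pics/w24c.png',cv2.resize(im[170:320,190:370],None,fx=3,fy=3,interpolation=2))
E
```

```text
t 25.875 [526.6  71.9 112.6] yaw -16.84 down [ 0.0031 -0.0012 -1.    ] F [-1.8  0.4  8.5] open 0.114
[-0.04502075  0.31683346  0.68218357]
```

View pics/w24c.png

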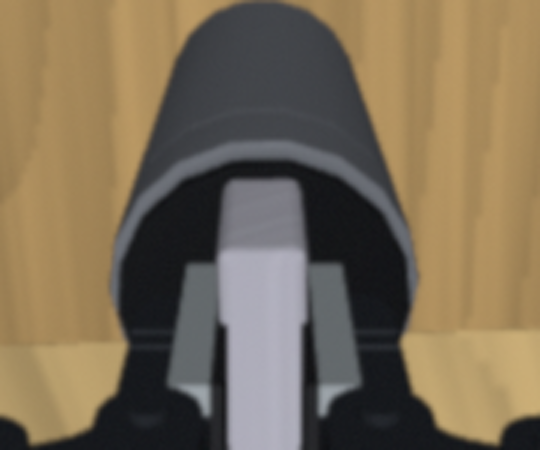

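The hold is steady at 0.68 N m, with 8.5 N of push and the wing square in the jaws. Handing in.

```bash
python3 -c "
from rig import sign_off
print(sign_off())"
```

```text
the job is handed in; nothing more can be done
None
```

I handed the job in at about 26 s: both cells are in the tube nub up, and the bayonet cap is fitted, pushed in and turned clockwise to its stop. The gripper is still holding the cap.

**Last checks**
- **Stop:** the tool turned about 92.5° in all. The torque was 0.22 N m near the stop, rose to 0.95 N m against it, and held at 0.68 N m after I eased back slightly. The spring alone gives about 0.2 N m.
- **Depth:** the push was 7 to 8.5 N, and the cap's origin is an estimated 18.4 mm below the rim, inside the 17 to 20 mm range.
- **Bystanders:** the last scene picture shows the loose items where they were, including the three yellow look-alikes.

**What failed or disagreed**
- **First grasp:** my first try closed above the first cell and missed it. In the pictures the fingertips sit about 36 mm behind the reported TCP. I allowed for that in every later grasp.
- **Push-down force:** before the turn, the measured force read about 1 to 1.5 N lower than the spring figures implied for the depth. I set the depth from where the flange touched the rim instead.
- **Not read directly:** the contact and switch joint values are not available to me, so the stop and the depth are inferred from torque, force and position.

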